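# Refit the lift-off tap spout

## Task

The tap in front of the window has a lift-off spout, which is standing on the drainer. Put the spout back on the tap: slide it down over the tap's stub until it rests on the shoulder, turn it until the spring button pops out through the window in the spout's wall, and let go. Leave the other things as they are.

Things in the scene. Friction and masses are not known exactly. Their poses are not given: they have to be found in the camera images.
- spout_mid (a point): Centre of the loose chrome spout's upright column, 75 mm above its foot; column 150 mm tall, 41 mm wide (48 mm at the flared foot), 0.3 to 0.5 kg. z points up it; x along the outlet arm, an 18 mm thick pipe leaving the column 126 mm above the foot and reaching 115 mm sideways. Best gripped at the column's top, across the arm (fingers closing along y). A hollow lower end opens downwards.
- spout_window (a point): Centre of the window (12.5 mm wide, 25 mm high) through the spout's column wall, on the arm's side right below the arm, 13.5 to 39 mm above the foot. The column's hollow end has a 35 mm bore, 72 mm deep, wall 3 mm, flared to about 40 mm at the mouth.
- tap_shoulder (a point): Centre of the flat shoulder, 56 mm wide, on top of the chrome tap base, which is fixed on the worktop (shoulder 50 mm above it); z up. The spout's foot rests on it when fully home. x points from the tap to the round steel basin (260 mm wide, 90 mm high, centre 190 mm from the tap).
- stub_top (a point): Centre of the top of the tap's upright stub, 62 mm above the shoulder: 32 mm in diameter, last 10 mm tapered to 22 mm. Axes as the tap's shoulder. The stub's spring button faces roughly along x, but the stub is set at an angle that is not measured, up to 0.5 rad either way about z, and is too stiff to turn. Twisting the seated spout finds the button.
- button (a joint): Spring button in the stub's side: 0 m fully out, grows as pressed (to 7.5 mm). 8 mm wide, 6.5 mm proud, 16 to 24 mm above the shoulder, ramp above to 36 mm: a spout pushed straight down presses it in by itself (under 15 N). The bore keeps it 3 to 6 mm in until the window is within about 0.1 rad of it; then it pops out and stops further turning.
- mug_mid (a point): Centre of a loose white mug, 72 mm wide, 85 mm high, on the drainer (a fixed steel tray 240 x 180 x 10 mm, on which the spout also stands)
- offcut_mid (a point): Centre of a loose straight steel pipe offcut, 41 mm wide, 95 mm high, without arm or window, standing on the drainer; not needed
- soap_mid (a point): Centre of a loose clear bottle, 60 mm wide, 170 mm high
- jar_mid (a point): Centre of a loose glass jar, 70 mm wide, 90 mm high
- spanner_mid (a point): Underside of a loose spanner, 180 mm long, lying on the worktop along its x
- brush_mid (a point): Underside of a loose washing-up brush, 220 mm long, lying on the worktop along its x
Things that resemble listed ones, but are neither listed nor needed, are in the scene too. Leave any orange or red look-alike of the part that bears tap_shoulder alone.

How it is judged (in metres and radians):
At the end, for the whole second after the job is handed in: The spout stands upright (within 0.08 rad) on the tap's shoulder, its centre within 6 mm of the tap's axis and its foot no more than 3.5 mm above the shoulder, with the spring button out (within 1.5 mm) through its window, and is released (z of spout_mid in the frame of tap_shoulder between 0.07 and 0.0785 m and horizontal distance between spout_mid and tap_shoulder below 0.006 m and angle between spout_mid's own z axis and vertical below 0.08 rad and value of joint button below 0.0015 m and contact force between spout and the fingers below 0.1 N); the robot touches nothing.
It fails at once if a bystander was displaced by more than 30 mm (distance of any of mug_mid, offcut_mid, soap_mid, jar_mid, spanner_mid, brush_mid from where it was at the start of the episode above 0.03 m).
It also fails if it takes over 51 s, if anything falls off the work surface, if the arm or the gripper's body presses on something with over 40 N, if the wrist force passes 120 N, or if a joint passes its speed limit or range.

## Robot

A 6-joint arm with a two-finger parallel gripper is mounted at the origin on the work surface. World frame = base frame: x ahead of the robot, y to its left, z up, the work surface at z = 0. Lengths are in m, angles in degrees, forces in N, time in s.
With the tool pointing down it reaches from about 0.4 to 0.825 m from the base axis. Payload 7 kg.
Tool frame: the origin (TCP) lies midway between the tips of the shut fingers; the grasp point (between the pads) lies 19 mm behind it; z points along the fingers, y is the line along which they close (so a half turn about z gives the same grasp; the last joint's range is limited). The gripper opens to 88 mm and grips with 3 to 60 N. Pads are 19 mm wide; open, the fingers measure 130 mm over their backs; the gripper's body (78 mm by 193 mm) begins 47 mm behind the grasp point.
Start: joints at [85.491, 20.546, 0.682, 0, -70.136, -16.507], TCP at [0.242, 0.63, 0.196] pointing down, gripper open.
Joint ranges: [-176.03, 176.03], [-82.01, 121.73], [-58.28, 71.71], [-173.87, 95.51], [-174.79, -0.11], [-173.66, 173.66]. Speed limits (degrees/s): [136.94, 136.94, 172.46, 180, 180, 180].

## Interface

Orientations are given as [roll, pitch, yaw] about the fixed x, y, z axes, in that order (R = Rz(yaw) Ry(pitch) Rx(roll)).
In Python, from plant import r gives the robot as it stands. The module is installed in compiled form; this text tells all that it offers.
- The arm moves only by the tool play_rows, never from a script. Its argument "rows" is a list of rows, each an object with "slide": the shift along the tool's x, y, z as a fraction of full scale, a list of three; "delta_rot": the turn, a rotation vector about the tool's x, y, z as a fraction of full scale, a list of three; "fingers": the opening, from -1 (shut) to 1 (fully open). In form: [{"slide": [x, y, z], "delta_rot": [rx, ry, rz], "fingers": fingers}, ...]. A call has 1 to 8 rows; each row shifts and turns the commanded pose from where the row before left it, along the tool's axes as they then stand; what a row does not reach is not made up. Full scale, the value 1, is 0.15 m for a shift and 0.08 rad for a turn. A row lasts 1/8 s, in which the tool goes at most 62.5 mm and 10.7 degrees, less where a joint would pass 70% of its speed; a pose out of reach is approached as far as the arm can. A call with a number of a shift or a turn outside -1 to 1 is refused whole. A call with a gripper value outside its range is refused whole. The fingers move at their own pace and stop on an object; "squeeze" is the grip in N (left out, the last holds). Time passes only in rows, so rows that do not move let the fingers close. It gives the time, the measured TCP pose, the force, the opening and the grip force at its end, in the units of the state.
- r.get_state(): the state, without advancing time (a new reading comes with each control period).
- r.capture(name): name is "scene" or "side" or "wrist"; returns a dict with "image" (480x640x3 uint8, blue, green, red), "fx", "fy", "cx", "cy" (pixels), "R" (3x3) and "t" (3): a world point X has camera coordinates R X + t; the wrist camera has in their place "T_tool_cam" (4x4, takes a point from camera to tool coordinates, whose origin is the TCP and whose axes are the flange's). Camera axes: x right, y down, z forward; pixel columns grow to the right and rows downward; lengths in m; the calibration is good to about 2 mm. A picture is of the moment at which its call begins: read the wrist's pose just before it. There is no depth.
- r.close_job(): hands the job in; it is judged then, once.
The state is a dict: "time_s": time; "joints": joint angles; "qd": joint speeds; "joint_torque": joint torques, N m; "tcp_pos": TCP position; "eef_rot": TCP orientation; "contact_force": force on the tool from outside, world axes, zero at the start; "moment": the same for the moment, N m; "gripper_width": finger opening in m; "gripper_force": force on a finger pad.
Only numpy, scipy, OpenCV 4.12 (cv2) and the standard library are available. Lean on these libraries where they do the work, as an engineer would, in place of code of your own. Each camera call takes 0.05 s, during which the arm holds its last target. There are 200 camera calls.

## Working session

There is one attempt and no reset: what is moved stays moved. The work goes in short steps, Python scripts to look and compute and a tool call to move; the robot and the scene stay as the last step left them, time stands still between calls to the robot, and variables do not carry over. Pictures are saved under pics/ and viewed, at most 10 in all, crops included, and the job is handed in when it is done.

Besides the shell and the picture viewer there is one more tool, called after "Call:" as name(argument=value, ...), one argument or row to a line, values as JSON. play_rows: Moves the arm, as the interface text tells. Shift numbers are shares of 0.15 m and turn numbers shares of 0.08 rad, none past 1 either way. Its arguments: {"type":"object","properties":{"rows":{"type":"array"},"squeeze":{"type":"number"}},"required":["rows"]}

```bash
mkdir -p pics; cat > h.py <<'E'
import numpy as np, cv2, json
from plant import r
def snap(n,f):
    s=r.get_state(); c=r.capture(n); cv2.imwrite(f'pics/{f}.png',c['image'])
    d={k:np.array(v).tolist() for k,v in c.items() if k!='image'}
    d['tcp']=list(s['tcp_pos']); d['rot']=list(s['eef_rot']); json.dump(d,open(f'pics/{f}.json','w')); return c,s
def cam(f):
    d=json.load(open(f'pics/{f}.json'))
    if 'R' in d: return d,np.array(d['R']),np.array(d['t'])
    from scipy.spatial.transform import Rotation as Ro
    T=np.eye(4);T[:3,:3]=Ro.from_euler('xyz',d['rot'],degrees=True).as_matrix();T[:3,3]=d['tcp']
    W=np.linalg.inv(T@np.array(d['T_tool_cam'])); return d,W[:3,:3],W[:3,3]
def ray(f,u,v):
    d,R,t=cam(f); return -R.T@t, R.T@np.array([(u-d['cx'])/d['fx'],(v-d['cy'])/d['fy'],1])
def atz(f,u,v,z):
    o,k=ray(f,u,v); return o+k*(z-o[2])/k[2]
def proj(f,X):
    d,R,t=cam(f); p=R@np.array(X)+t; return d['fx']*p[0]/p[2]+d['cx'],d['fy']*p[1]/p[2]+d['cy']
def tri(*a):
    A=np.zeros((3,3));b=np.zeros(3)
    for f,u,v in a:
        o,k=ray(f,u,v);k=k/np.linalg.norm(k);P=np.eye(3)-np.outer(k,k);A+=P;b+=P@o
    return np.linalg.solve(A,b)
E
python3 - <<'E'
from h import *
for n in('scene','side','wrist'):
    c,s=snap(n,n+'0'); print(n,cam(n+'0')[1].round(3).tolist(),ray(n+'0',320,240)[0].round(3),c['fx'])
print(s)
E
```

```text
scene [[0.525, 0.851, 0.012], [0.676, -0.408, -0.613], [-0.517, 0.33, -0.79]] [ 1.045 -0.345  0.978] 451.06095932623833
side [[0.897, -0.441, 0.017], [-0.307, -0.65, -0.696], [0.318, 0.619, -0.718]] [ 0.117 -0.705  0.897] 519.0211297695084
wrist [[-0.359, -0.933, 0.002], [-0.89, 0.343, 0.301], [-0.282, 0.106, -0.954]] [0.317 0.601 0.384] 364.2298309789675
{'time_s': 0.1, 'joints': array([ 8.54922209e+01,  2.05874724e+01,  6.38521488e-01, -1.82673234e-02,
       -7.01341586e+01, -1.65066106e+01]), 'qd': array([ 0.04779277, -0.09975923,  0.13172248,  0.12198449, -0.0267632 ,
       -0.01243337]), 'joint_torque': array([-2.54306702e-03, -5.84166062e+01,  2.93751132e+01,  7.01552823e+00,
        1.01453962e-02, -5.32030185e-05]), 'tcp_pos': array([0.24191261, 0.62964837, 0.19500932]), 'eef_rot': array([ 1.79915436e+02, -7.15027812e-03, -2.10206044e+01]), 'contact_force': array([-0.00426945,  0.69887801,  0.54080601]), 'moment': array([0.00267247, 0.00474893, 0.01037454]), 'gripper_force': 0.0, 'gripper_width': 0.08785985460415108}
```

View pics/scene0.png

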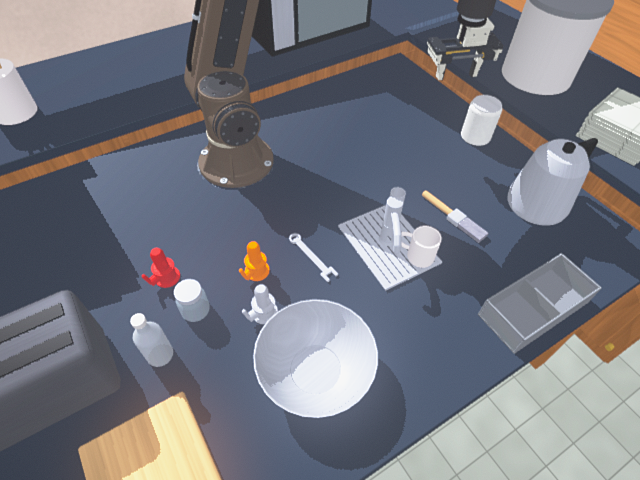

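View pics/side0.png

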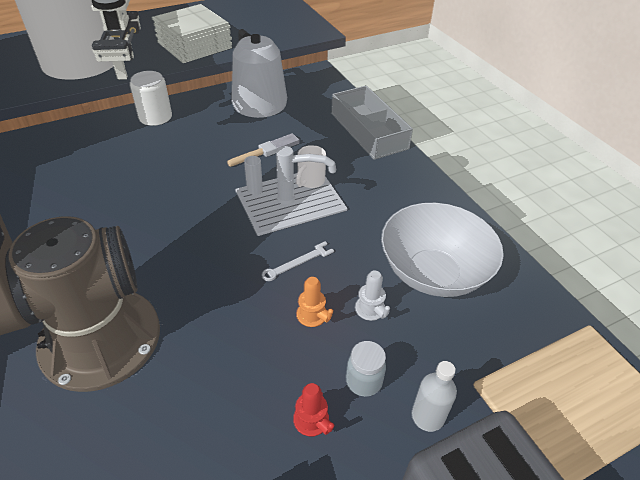

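Scene: chrome tap near (262,300), spout near (397,230) between the offcut and the mug. In the side view the tap is at (371,295), the spout column at (287,178) with its arm toward the mug (330,162), and the offcut at (253,177). I'll zoom in on these.

```bash
python3 - <<'E'
import cv2,numpy as np
s=cv2.imread('pics/scene0.png');d=cv2.imread('pics/side0.png')
def c(i,x,y,w=100,h=75): return cv2.resize(i[y:y+h,x:x+w],(400,300),interpolation=cv2.INTER_CUBIC)
cv2.imwrite('pics/z0.png',np.vstack([np.hstack([c(s,350,180),c(s,215,265)]),np.hstack([c(d,240,135),c(d,325,255)])]))
E
```

```text
(no output)
```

View pics/z0.png

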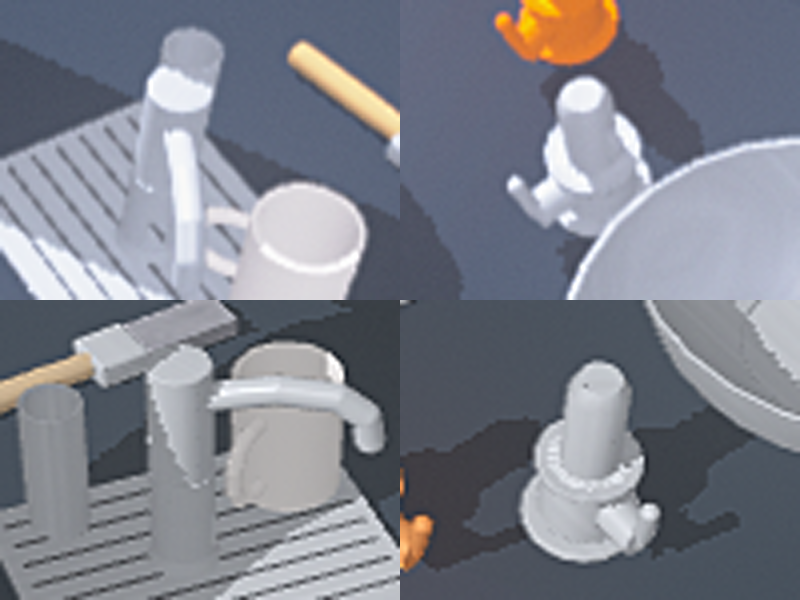

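The crops show the following:
- Spout top disc: scene (395,202), side (285,151).
- Stub top: scene (261,289), side (375,274).
- Offcut mouth: scene (398,194), side (253,159).
- Mug rim: scene (427,238).
- The arm runs toward the mug's left side in the scene view.

```bash
python3 - <<'E'
from h import *
for n,a,b,z in(('spout',(395.2,202),(285,151),.16),('stub',(261.3,288.7),(375,273.7),.112),('offcut',(398.2,193.7),(252.7,158.9),.105),('mug',(427,238),(312,151),.095),('armend',(396.5,244.5),(332.5,164),.12)):
    print(n,tri(('scene0',*a),('side0',*b)).round(4),atz('scene0',*a,z).round(4),atz('side0',*b,z).round(4))
sp=atz('scene0',395.2,202,.16)
# arm centreline points on straight part
print('arm scene',[ (atz('scene0',u,v,.136)).round(4) for u,v in((395,216),(396.5,229))])
print('arm side',[ (atz('side0',u,v,.136)).round(4) for u,v in((295,158.5),(311,157.5))])
E
```

```text
spout [0.5065 0.2169 0.1585] [0.5069 0.2168 0.16  ] [0.5057 0.2138 0.16  ]
stub [ 0.5293 -0.1683  0.1109] [ 0.53   -0.1685  0.112 ] [ 0.5288 -0.1691  0.112 ]
offcut [0.449  0.2826 0.105 ] [0.4509 0.2798 0.105 ] [0.4489 0.2863 0.105 ]
mug [0.601  0.2574 0.0975] [0.6021 0.2551 0.095 ] [0.6027 0.2657 0.095 ]
armend [0.6004 0.1528 0.1346] [0.5921 0.1625 0.12  ] [0.6096 0.1677 0.12  ]
arm scene [array([0.5282, 0.2041, 0.136 ]), array([0.5631, 0.1819, 0.136 ])]
arm side [array([0.5279, 0.2065, 0.136 ]), array([0.5643, 0.1939, 0.136 ])]
```

View pics/wrist0.png

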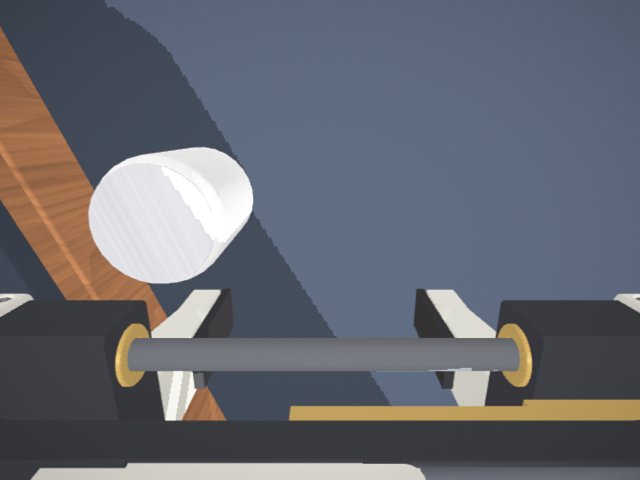

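The wrist picture shows only a white canister and the open fingers. The estimates are consistent: spout (0.506, 0.216), stub (0.529, -0.168), triangulated heights within 1.5 mm, arm direction about -29°. Next I move above the spout for a wrist close-up.

Call:
play_rows(
  rows=[
    {"slide": [0,0,-0.3],"delta_rot": [0,0,0],"fingers": 1},
    {"slide": [0,0,-0.27],"delta_rot": [0,0,0],"fingers": 1},
    {"slide": [0.29,0.215,0],"delta_rot": [0,0,0],"fingers": 1},
    {"slide": [0.29,0.215,0],"delta_rot": [0,0,0],"fingers": 1},
    {"slide": [0.29,0.215,0],"delta_rot": [0,0,0],"fingers": 1},
    {"slide": [0.29,0.215,0],"delta_rot": [0,0,0],"fingers": 1},
    {"slide": [0.29,0.215,0],"delta_rot": [0,0,0],"fingers": 1},
    {"slide": [0.29,0.215,0],"delta_rot": [0,0,0],"fingers": 1},
  ],
  squeeze=50,
)

```text
time_s: 1.15
tcp_pos: [0.4169, 0.3542, 0.2813]
eef_rot: [-180.0, 0.0, -21.0]
contact_force: [1.3, -0.3, -0.2]
gripper_width: 0.0874
gripper_force: 0.0
```

Call:
play_rows(
  rows=[
    {"slide": [0.29,0.215,0],"delta_rot": [0,0,0],"fingers": 1},
    {"slide": [0.29,0.215,0],"delta_rot": [0,0,0],"fingers": 1},
    {"slide": [0.29,0.215,0],"delta_rot": [0,0,0],"fingers": 1},
    {"slide": [0,0,0],"delta_rot": [0,0,0.9],"fingers": 1},
    {"slide": [0,0,0],"delta_rot": [0,0,0.85],"fingers": 1},
    {"slide": [0,0,0],"delta_rot": [0,0,0],"fingers": 1},
    {"slide": [0,0,0],"delta_rot": [0,0,0],"fingers": 1},
  ],
)

```text
time_s: 2.02
tcp_pos: [0.5033, 0.2188, 0.2813]
eef_rot: [180.0, 0.0, -28.9]
contact_force: [0.2, 0.2, -0.8]
gripper_width: 0.0874
gripper_force: 0.0
```

```bash
python3 - <<'E'
from h import *
c,s=snap('wrist','w1'); print(s['tcp_pos'],s['eef_rot'],proj('w1',(.506,.216,.16)))
E
```

```text
[0.50331652 0.21883105 0.28128215] [ 1.79991600e+02  5.09009609e-03 -2.89379254e+01] (np.float64(324.52703905325393), np.float64(220.2282707571037))
```

View pics/w1.png

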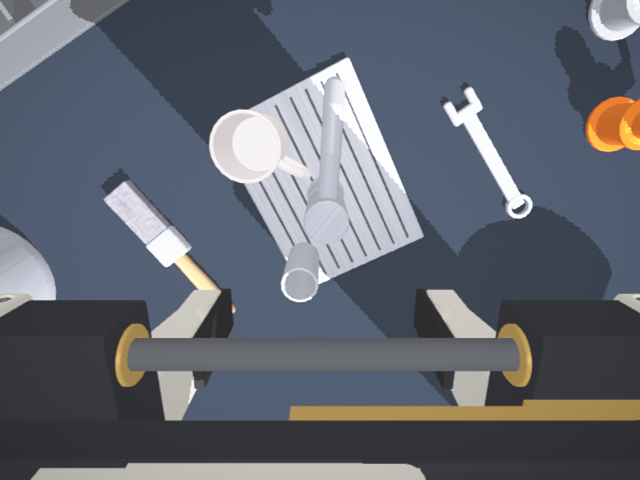

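The wrist view shows the spout's top disc centred at (326,222). The arm runs up to its tip at about (335,85), the offcut rim is at (300,284) and the mug handle near (300,170).

```bash
python3 - <<'E'
from h import *
p=atz('w1',326,222,.16); print(p, tri(('w1',326,222),('scene0',395.2,202),('side0',285,151)))
for q,z in(((332,150),.138),((334.5,95),.136),((334.5,95),.125)):
    a=atz('w1',*q,z); print(a,np.degrees(np.arctan2(a[1]-p[1],a[0]-p[0])),np.linalg.norm(a-p))
d=p-r.get_state()['tcp_pos']; y=np.radians(-28.9);print('tool d',d[0]*np.cos(y)+d[1]*np.sin(y),d[0]*np.sin(y)-d[1]*np.cos(y))
# basin centre from both cams
print('basin',atz('scene0',316,357,.09),atz('side0',442,248,.09))
E
```

```text
[0.50397738 0.21564225 0.16      ] [0.50556448 0.21609012 0.15921034]
[0.55388469 0.18190436 0.138     ] -34.05913092938177 0.06413256027943041
[0.59266927 0.15832268 0.136     ] -32.873679152736365 0.10829489948847607
[0.5932942  0.15760372 0.125     ] -33.016022091917556 0.11212031689157714
tool d 0.0021616109758118697 0.002519064454242837
basin [ 0.72296257 -0.14277298  0.09      ] [ 0.70671545 -0.15384851  0.09      ]
```

Call:
play_rows(
  rows=[
    {"slide": [0.014,0.017,0],"delta_rot": [0,0,0.9],"fingers": 1},
    {"slide": [0,0,0.25],"delta_rot": [0,0,0],"fingers": 1},
    {"slide": [0,0,0.25],"delta_rot": [0,0,0],"fingers": 1},
    {"slide": [0,0,0.25],"delta_rot": [0,0,0],"fingers": 1},
    {"slide": [0,0,0.2],"delta_rot": [0,0,0],"fingers": 1},
    {"slide": [0,0,0.117],"delta_rot": [0,0,0],"fingers": 1},
    {"slide": [0,0,0],"delta_rot": [0,0,0],"fingers": 1},
    {"slide": [0,0,0],"delta_rot": [0,0,0],"fingers": -0.2},
  ],
  squeeze=40,
)

```text
time_s: 3.08
tcp_pos: [0.5045, 0.216, 0.1222]
eef_rot: [-179.9, -0.0, -33.1]
contact_force: [-0.0, 0.7, 0.2]
gripper_width: 0.0823
gripper_force: 0.0
```

Call:
play_rows(
  rows=[
    {"slide": [0,0,0],"delta_rot": [0,0,0],"fingers": -1},
    {"slide": [0,0,0],"delta_rot": [0,0,0],"fingers": -1},
    {"slide": [0,0,0],"delta_rot": [0,0,0],"fingers": -1},
    {"slide": [0,0,0],"delta_rot": [0,0,0],"fingers": -1},
    {"slide": [0,0,0],"delta_rot": [0,0,0],"fingers": -1},
    {"slide": [0,0,0],"delta_rot": [0,0,0],"fingers": -1},
  ],
)

```text
time_s: 3.82
tcp_pos: [0.5041, 0.2155, 0.1214]
eef_rot: [-180.0, -0.0, -33.2]
contact_force: [1.0, 0.4, 1.1]
gripper_width: 0.0397
gripper_force: 40.0
```

Call:
play_rows(
  rows=[
    {"slide": [0,0,-0.07],"delta_rot": [0,0,0],"fingers": -1},
    {"slide": [0,0,-0.15],"delta_rot": [0,0,0],"fingers": -1},
    {"slide": [0,0,-0.2],"delta_rot": [0,0,0],"fingers": -1},
    {"slide": [0,0,-0.2],"delta_rot": [0,0,0],"fingers": -1},
    {"slide": [0,0,-0.2],"delta_rot": [0,0,0],"fingers": -1},
    {"slide": [0,0,-0.15],"delta_rot": [0,0,0],"fingers": -1},
    {"slide": [0,0,-0.07],"delta_rot": [0,0,0],"fingers": -1},
    {"slide": [0,0,0],"delta_rot": [0,0,0],"fingers": -1},
  ],
)

```text
time_s: 4.82
tcp_pos: [0.5039, 0.2156, 0.2775]
eef_rot: [-180.0, 0.0, -33.2]
contact_force: [-0.4, 0.4, -5.2]
gripper_width: 0.0398
gripper_force: 40.0
```

Call:
play_rows(
  rows=[
    {"slide": [0.1,0.13,0],"delta_rot": [0,0,0],"fingers": -1},
    {"slide": [0.19,0.255,0],"delta_rot": [0,0,0],"fingers": -1},
    {"slide": [0.24,0.32,0],"delta_rot": [0,0,0],"fingers": -1},
    {"slide": [0.24,0.32,0],"delta_rot": [0,0,0],"fingers": -1},
    {"slide": [0.24,0.32,0],"delta_rot": [0,0,0],"fingers": -1},
    {"slide": [0.24,0.32,0],"delta_rot": [0,0,0],"fingers": -1},
    {"slide": [0.19,0.255,0],"delta_rot": [0,0,0],"fingers": -1},
    {"slide": [0.1,0.13,0],"delta_rot": [0,0,0],"fingers": -1},
  ],
)

```text
time_s: 5.82
tcp_pos: [0.5282, -0.1705, 0.2756]
eef_rot: [179.9, 0.1, -33.3]
contact_force: [-0.5, 0.0, -4.6]
gripper_width: 0.0394
gripper_force: 40.0
```

Call:
play_rows(
  rows=[
    {"slide": [0,0,0],"delta_rot": [0,0,0],"fingers": -1},
    {"slide": [0,0,0],"delta_rot": [0,0,0],"fingers": -1},
  ],
)

```text
time_s: 6.08
tcp_pos: [0.5287, -0.168, 0.2762]
eef_rot: [180.0, 0.1, -33.2]
contact_force: [-1.0, 0.3, -3.6]
gripper_width: 0.0394
gripper_force: 40.0
```

```bash
python3 - <<'E'
from h import *
a,s=snap('scene','s2');b,_=snap('side','d2'); print(s['joints'],s['tcp_pos'],s['eef_rot'],s['contact_force'],s['moment'])
T=s['tcp_pos']
# expected axis of spout if upright: top and foot
for f in('s2','d2'): print(f,proj(f,T+[0,0,.039]),proj(f,T-[0,0,.111]),proj(f,(.5292,-.1683,.112)))
def c(i,x,y,w=200,h=300): return cv2.resize(i[y:y+h,x:x+w],(400,600),interpolation=cv2.INTER_CUBIC)
u=[int(proj(f,T-[0,0,.1])[0])-100 for f in('s2','d2')];v=[max(0,int(proj(f,T-[0,0,.1])[1])-170) for f in('s2','d2')]; print(u,v)
cv2.imwrite('pics/z2.png',np.hstack([c(a['image'],u[0],v[0]),c(b['image'],u[1],v[1])]))
E
```

```text
[ 2.57980988e+00  6.80210751e+00 -7.06571685e+00 -3.12222757e-02
 -7.62349020e+01  5.42394433e+01] [ 0.52867831 -0.16795754  0.27620669] [ 1.79964563e+02  1.01075003e-01 -3.31882344e+01] [-0.99352788  0.34453176 -3.57099351] [ 0.07600652 -0.05492501 -0.07205074]
s2 (np.float64(251.5544346543469), np.float64(231.18018412350705)) (np.float64(259.0340199094625), np.float64(275.0640111952302)) (np.float64(261.2354081297124), np.float64(288.3948678688979))
d2 (np.float64(386.69270398869395), np.float64(195.95956945455586)) (np.float64(377.47766902842426), np.float64(255.27746978011294)) (np.float64(374.98947110329755), np.float64(273.36010343874))
[158, 278] [102, 81]
```

View pics/z2.png

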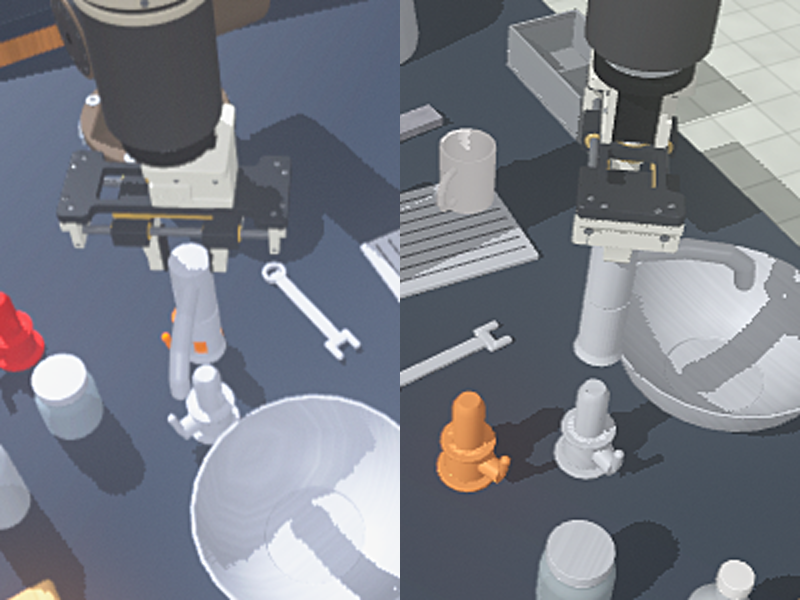

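The picture shows the spout hanging upright over the chrome stub. In the side view its foot is at about (600,352) and the stub top at (593,388); the window faces the scene camera at (200,347). That matches the predicted projections, so I lower it.

Call:
play_rows(
  rows=[
    {"slide": [0.003,0,0.12],"delta_rot": [0,0,0],"fingers": -1},
    {"slide": [0,0,0.12],"delta_rot": [0,0,0],"fingers": -1},
    {"slide": [0,0,0.07],"delta_rot": [0,0,0],"fingers": -1},
    {"slide": [0,0,0.03],"delta_rot": [0,0,0],"fingers": -1},
    {"slide": [0,0,0.03],"delta_rot": [0,0,0],"fingers": -1},
    {"slide": [0,0,0.03],"delta_rot": [0,0,0],"fingers": -1},
    {"slide": [0,0,0.02],"delta_rot": [0,0,0],"fingers": -1},
    {"slide": [0,0,0],"delta_rot": [0,0,0],"fingers": -1},
  ],
)

```text
time_s: 7.18
tcp_pos: [0.5295, -0.1686, 0.2142]
eef_rot: [180.0, 0.0, -33.2]
contact_force: [-0.4, 0.6, -3.0]
gripper_width: 0.0396
gripper_force: 40.0
```

Call:
play_rows(
  rows=[
    {"slide": [0,0,0.03],"delta_rot": [0,0,0],"fingers": -1},
    {"slide": [0,0,0.03],"delta_rot": [0,0,0],"fingers": -1},
    {"slide": [0,0,0.03],"delta_rot": [0,0,0],"fingers": -1},
    {"slide": [0,0,0],"delta_rot": [0,0,0],"fingers": -1},
  ],
)

```text
time_s: 7.68
tcp_pos: [0.5287, -0.1688, 0.2001]
eef_rot: [179.9, 0.1, -33.2]
contact_force: [-1.8, -2.8, -5.5]
gripper_width: 0.0396
gripper_force: 40.0
```

Call:
play_rows(
  rows=[
    {"slide": [0,0.004,0.03],"delta_rot": [0,0,0],"fingers": -1},
    {"slide": [0,0.004,0.03],"delta_rot": [0,0,0],"fingers": -1},
    {"slide": [0,0,0.03],"delta_rot": [0,0,0],"fingers": -1},
    {"slide": [0,0,0],"delta_rot": [0,0,0],"fingers": -1},
  ],
)

```text
time_s: 8.18
tcp_pos: [0.5285, -0.1694, 0.1866]
eef_rot: [180.0, 0.1, -33.2]
contact_force: [-2.1, -2.1, -5.4]
gripper_width: 0.0395
gripper_force: 40.0
```

Call:
play_rows(
  rows=[
    {"slide": [0,0,0.03],"delta_rot": [0,0,0],"fingers": -1},
    {"slide": [0,0,0.03],"delta_rot": [0,0,0],"fingers": -1},
    {"slide": [0,0,0.03],"delta_rot": [0,0,0],"fingers": -1},
    {"slide": [0,0,0],"delta_rot": [0,0,0],"fingers": -1},
  ],
)

```text
time_s: 8.68
tcp_pos: [0.5286, -0.1694, 0.1732]
eef_rot: [180.0, 0.0, -33.2]
contact_force: [-1.3, -3.2, -1.6]
gripper_width: 0.0396
gripper_force: 40.0
```

Foot at about 62 mm with only light forces. Continuing to the shoulder, where I expect TCP z of about 0.161.

Call:
play_rows(
  rows=[
    {"slide": [0,0,0.025],"delta_rot": [0,0,0],"fingers": -1},
    {"slide": [0,0,0.025],"delta_rot": [0,0,0],"fingers": -1},
    {"slide": [0,0,0.02],"delta_rot": [0,0,0],"fingers": -1},
    {"slide": [0,0,0],"delta_rot": [0,0,0],"fingers": -1},
  ],
)

```text
time_s: 9.18
tcp_pos: [0.5286, -0.1694, 0.1627]
eef_rot: [180.0, 0.1, -33.2]
contact_force: [-2.7, -3.6, -0.6]
gripper_width: 0.0399
gripper_force: 40.0
```

Call:
play_rows(
  rows=[
    {"slide": [0,0,0.01],"delta_rot": [0,0,0],"fingers": -1},
    {"slide": [0,0,0.01],"delta_rot": [0,0,0],"fingers": -1},
    {"slide": [0,0,0],"delta_rot": [0,0,0],"fingers": -1},
  ],
)

```text
time_s: 9.55
tcp_pos: [0.5294, -0.1699, 0.1614]
eef_rot: [-180.0, -0.1, -33.1]
contact_force: [-3.9, -4.2, 8.7]
gripper_width: 0.0395
gripper_force: 40.0
```

Seated: upward force at TCP z = 0.1614. Now I twist toward positive yaw (negative about tool z).

Call:
play_rows(
  rows=[
    {"slide": [0,0,0],"delta_rot": [0,0,-0.5],"fingers": -1},
    {"slide": [0,0,0],"delta_rot": [0,0,-0.5],"fingers": -1},
    {"slide": [0,0,0],"delta_rot": [0,0,-0.5],"fingers": -1},
    {"slide": [0,0,0],"delta_rot": [0,0,-0.5],"fingers": -1},
    {"slide": [0,0,0],"delta_rot": [0,0,-0.5],"fingers": -1},
    {"slide": [0,0,0],"delta_rot": [0,0,-0.5],"fingers": -1},
  ],
)

```text
time_s: 10.3
tcp_pos: [0.529, -0.1699, 0.1613]
eef_rot: [180.0, -0.1, -19.4]
contact_force: [-4.8, -2.6, 8.6]
gripper_width: 0.0396
gripper_force: 40.0
```

```bash
python3 - <<'E'
from h import *
s=r.get_state(); print(s['moment'],s['eef_rot'],s['contact_force'],s['tcp_pos'])
E
```

```text
[-1.57365604  1.90310853 -0.35518961] [ 1.79989053e+02 -5.52733058e-02 -1.93552497e+01] [-4.75572365 -2.56895134  8.63648164] [ 0.52902385 -0.16986363  0.16133114]
```

Call:
play_rows(
  rows=[
    {"slide": [0,0,0],"delta_rot": [0,0,-0.5],"fingers": -1},
    {"slide": [0,0,0],"delta_rot": [0,0,-0.5],"fingers": -1},
    {"slide": [0,0,0],"delta_rot": [0,0,-0.5],"fingers": -1},
    {"slide": [0,0,0],"delta_rot": [0,0,-0.5],"fingers": -1},
  ],
)

```text
time_s: 10.8
tcp_pos: [0.5291, -0.17, 0.1614]
eef_rot: [180.0, -0.1, -10.2]
contact_force: [-5.2, -4.2, 8.1]
gripper_width: 0.0394
gripper_force: 40.0
```

```bash
python3 - <<'E'
from h import *
s=r.get_state(); print(s['moment'],s['eef_rot'],s['contact_force'],s['tcp_pos'])
E
```

```text
[-1.79732997  1.87081613 -0.31392923] [ 1.79972363e+02 -6.22360618e-02 -1.01886647e+01] [-5.15135724 -4.18231462  8.14544226] [ 0.52909727 -0.16997873  0.161352  ]
```

Call:
play_rows(
  rows=[
    {"slide": [0,0,0],"delta_rot": [0,0,-0.5],"fingers": -1},
    {"slide": [0,0,0],"delta_rot": [0,0,-0.5],"fingers": -1},
    {"slide": [0,0,0],"delta_rot": [0,0,-0.5],"fingers": -1},
    {"slide": [0,0,0],"delta_rot": [0,0,-0.5],"fingers": -1},
  ],
)

```text
time_s: 11.3
tcp_pos: [0.5293, -0.17, 0.1614]
eef_rot: [180.0, -0.1, -1.0]
contact_force: [-4.6, -3.5, 7.6]
gripper_width: 0.0398
gripper_force: 40.0
```

```bash
python3 - <<'E'
from h import *
s=r.get_state(); print(s['moment'],s['eef_rot'],s['contact_force'],s['tcp_pos'])
E
```

```text
[-1.71145425  1.62496571 -0.33417082] [ 1.79964797e+02 -7.65659280e-02 -1.02133561e+00] [-4.60614217 -3.54129695  7.56640061] [ 0.52929323 -0.16995226  0.16135655]
```

Call:
play_rows(
  rows=[
    {"slide": [0,0,0],"delta_rot": [0,0,-0.5],"fingers": -1},
    {"slide": [0,0,0],"delta_rot": [0,0,-0.5],"fingers": -1},
    {"slide": [0,0,0],"delta_rot": [0,0,-0.5],"fingers": -1},
    {"slide": [0,0,0],"delta_rot": [0,0,-0.5],"fingers": -1},
  ],
)

```text
time_s: 11.8
tcp_pos: [0.5294, -0.1699, 0.1614]
eef_rot: [180.0, -0.1, 8.1]
contact_force: [-5.6, -2.7, 7.3]
gripper_width: 0.0394
gripper_force: 40.0
```

```bash
python3 - <<'E'
from h import *
s=r.get_state(); print(s['moment'],s['eef_rot'],s['contact_force'],s['tcp_pos'])
E
```

```text
[-1.6942561   1.46193556 -0.36464492] [ 1.79956382e+02 -8.30876036e-02  8.14314576e+00] [-5.61908555 -2.73758905  7.28844269] [ 0.52938673 -0.16990173  0.1613696 ]
```

Call:
play_rows(
  rows=[
    {"slide": [0,0,0],"delta_rot": [0,0,-0.5],"fingers": -1},
    {"slide": [0,0,0],"delta_rot": [0,0,-0.5],"fingers": -1},
    {"slide": [0,0,0],"delta_rot": [0,0,-0.5],"fingers": -1},
    {"slide": [0,0,0],"delta_rot": [0,0,-0.5],"fingers": -1},
  ],
)

```text
time_s: 12.3
tcp_pos: [0.5297, -0.1698, 0.1615]
eef_rot: [179.9, -0.1, 17.3]
contact_force: [-2.2, -3.7, 6.9]
gripper_width: 0.0396
gripper_force: 40.0
```

```bash
python3 - <<'E'
from h import *
a,s=snap('scene','s3');b,_=snap('side','d3'); print(s['moment'],s['eef_rot'],s['contact_force'],s['tcp_pos'],s['joints'])
def c(i,x,y,w=120,h=150): return cv2.resize(i[y:y+h,x:x+w],(400,500),interpolation=cv2.INTER_CUBIC)
cv2.imwrite('pics/z3.png',np.hstack([c(a['image'],200,200),c(b['image'],325,190)]))
E
```

```text
[-1.99053476  0.98826203 -0.13278692] [ 1.79936198e+02 -1.08092925e-01  1.73223194e+01] [-2.16210987 -3.69243604  6.85532662] [ 0.52969388 -0.16982997  0.16145284] [ 2.41966769e+00  1.08126974e+01 -1.74665763e+01  3.84890751e-02
 -6.15998661e+01  1.04884321e+02]
```

View pics/z3.png

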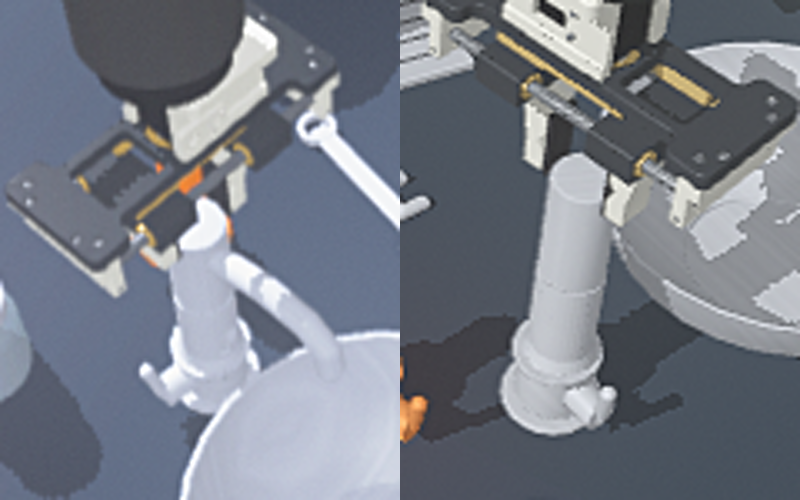

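The spout is seated on the chrome tap and has turned with the gripper, with its arm now over the basin. The twisting moment just dropped from -0.36 to -0.13, so the button may have popped. I keep turning gently to feel for the stop.

Call:
play_rows(
  rows=[
    {"slide": [0,0,0],"delta_rot": [0,0,-0.4],"fingers": -1},
    {"slide": [0,0,0],"delta_rot": [0,0,-0.4],"fingers": -1},
    {"slide": [0,0,0],"delta_rot": [0,0,0],"fingers": -1},
  ],
)

```text
time_s: 12.78
tcp_pos: [0.5301, -0.1698, 0.1615]
eef_rot: [179.9, -0.1, 21.0]
contact_force: [-3.2, -3.4, 6.9]
gripper_width: 0.0395
gripper_force: 40.0
```

```bash
python3 - <<'E'
from h import *
s=r.get_state(); print(s['moment'],s['eef_rot'],s['contact_force'],s['tcp_pos'])
E
```

```text
[-1.59445474  0.81457768 -0.19010794] [ 1.79915842e+02 -1.37203131e-01  2.09534776e+01] [-3.16904866 -3.36861079  6.89170457] [ 0.53006554 -0.16978842  0.16151369]
```

Call:
play_rows(
  rows=[
    {"slide": [0,0,0],"delta_rot": [0,0,-0.4],"fingers": -1},
    {"slide": [0,0,0],"delta_rot": [0,0,-0.4],"fingers": -1},
    {"slide": [0,0,0],"delta_rot": [0,0,0],"fingers": -1},
  ],
)

```text
time_s: 13.15
tcp_pos: [0.5302, -0.1697, 0.1615]
eef_rot: [179.9, -0.1, 24.6]
contact_force: [-2.4, -2.3, 6.7]
gripper_width: 0.0399
gripper_force: 40.0
```

```bash
python3 - <<'E'
from h import *
s=r.get_state(); print(s['moment'],s['eef_rot'],s['contact_force'],s['tcp_pos'])
E
```

```text
[-1.52199453  0.70152243 -0.16129613] [ 1.79906384e+02 -1.48097916e-01  2.46230045e+01] [-2.44890218 -2.30890823  6.69049988] [ 0.53020329 -0.16970773  0.16152002]
```

Call:
play_rows(
  rows=[
    {"slide": [0,0,0],"delta_rot": [0,0,-0.4],"fingers": -1},
    {"slide": [0,0,0],"delta_rot": [0,0,-0.4],"fingers": -1},
    {"slide": [0,0,0],"delta_rot": [0,0,0],"fingers": -1},
  ],
)

```text
time_s: 13.52
tcp_pos: [0.5302, -0.1697, 0.1615]
eef_rot: [179.9, -0.1, 28.3]
contact_force: [-2.1, -2.8, 6.0]
gripper_width: 0.0394
gripper_force: 40.0
```

```bash
python3 - <<'E'
from h import *
s=r.get_state(); print(s['moment'],s['eef_rot'],s['contact_force'],s['tcp_pos'])
E
```

```text
[-1.44019859  0.66326064 -0.1457899 ] [ 1.79896662e+02 -1.46722150e-01  2.82904843e+01] [-2.05909945 -2.77836969  5.97042966] [ 0.53024644 -0.16967843  0.16154238]
```

Call:
play_rows(
  rows=[
    {"slide": [0,0,0],"delta_rot": [0,0,-0.4],"fingers": -1},
    {"slide": [0,0,0],"delta_rot": [0,0,-0.4],"fingers": -1},
    {"slide": [0,0,0],"delta_rot": [0,0,0],"fingers": -1},
  ],
)

```text
time_s: 13.9
tcp_pos: [0.5302, -0.1697, 0.1615]
eef_rot: [179.9, -0.1, 32.0]
contact_force: [-1.6, -2.3, 7.7]
gripper_width: 0.0399
gripper_force: 40.0
```

```bash
python3 - <<'E'
from h import *
s=r.get_state(); print(s['moment'],s['eef_rot'],s['contact_force'],s['tcp_pos'])
E
```

```text
[-1.33823464  0.71882954 -0.18643864] [ 1.79891896e+02 -1.40399531e-01  3.19552604e+01] [-1.60737836 -2.27601255  7.70941622] [ 0.53019553 -0.16965188  0.16154879]
```

Call:
play_rows(
  rows=[
    {"slide": [0,0,0],"delta_rot": [0,0,-0.5],"fingers": -1},
    {"slide": [0,0,0],"delta_rot": [0,0,-0.5],"fingers": -1},
    {"slide": [0,0,0],"delta_rot": [0,0,0],"fingers": -1},
  ],
)

```text
time_s: 14.28
tcp_pos: [0.5302, -0.1696, 0.1616]
eef_rot: [179.9, -0.1, 36.5]
contact_force: [-3.1, -2.3, 7.3]
gripper_width: 0.0394
gripper_force: 40.0
```

```bash
python3 - <<'E'
from h import *
s=r.get_state(); print(s['moment'],s['eef_rot'],s['contact_force'],s['tcp_pos'])
E
```

```text
[-1.33070698  0.72462315 -0.18399203] [ 1.79877731e+02 -1.35648054e-01  3.65400416e+01] [-3.12815101 -2.28530074  7.28786253] [ 0.53023846 -0.16964881  0.16157934]
```

```bash
python3 - <<'E'
from h import *
a,s=snap('scene','s4');b,_=snap('side','d4')
def c(i,x,y,w=120,h=150): return cv2.resize(i[y:y+h,x:x+w],(400,500),interpolation=cv2.INTER_CUBIC)
cv2.imwrite('pics/z4.png',np.hstack([c(a['image'],200,200),c(b['image'],325,190)]))
# predicted arm tip/outlet line for yaws, scene
T=np.array([.5297,-.169,.176])
for y in(17,25,36): 
    k=np.array([np.cos(np.radians(y)),np.sin(np.radians(y)),0]); print(y,[tuple((np.array(proj('s4',T+k*d))-[200,200])*400/120) for d in(.02,.1)],[tuple((np.array(proj('d4',T+k*d))-[325,190])*400/120+[400,0]) for d in(.02,.1)])
E
```

```text
17 [(np.float64(216.49804689845402), np.float64(260.3674324279234)), (np.float64(308.4904473778342), np.float64(333.9101766773975))] [(np.float64(602.7784011797584), np.float64(188.1229063351442)), (np.float64(691.8467504674569), np.float64(121.99668412811329))]
25 [(np.float64(219.43564006846657), np.float64(257.43261386279585)), (np.float64(322.91207657192786), np.float64(318.2712012471586))] [(np.float64(598.8947670444946), np.float64(185.6652390451804)), (np.float64(672.6966952834534), np.float64(110.64370168717593))]
36 [(np.float64(222.6524796233783), np.float64(252.95557641448377)), (np.float64(338.145682919973), np.float64(294.77502202725725))] [(np.float64(592.9745708007744), np.float64(182.92529570790842)), (np.float64(644.0017743074529), np.float64(98.10998774286911))]
```

View pics/z4.png

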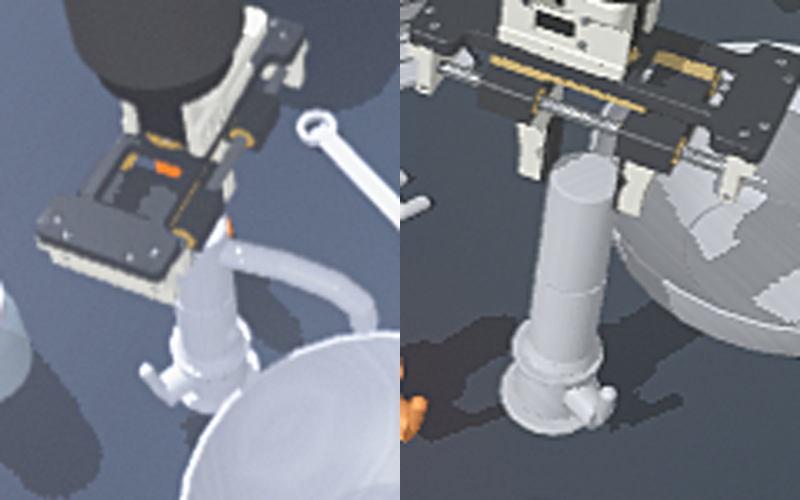

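The spout still follows the gripper: its arm points along about 36°, from (225,255) to (340,290) in the scene view. It has not caught yet. I go a little further before sweeping back slowly.

Call:
play_rows(
  rows=[
    {"slide": [0,0,0],"delta_rot": [0,0,-0.4],"fingers": -1},
    {"slide": [0,0,0],"delta_rot": [0,0,-0.4],"fingers": -1},
    {"slide": [0,0,0],"delta_rot": [0,0,-0.4],"fingers": -1},
    {"slide": [0,0,0],"delta_rot": [0,0,0],"fingers": -1},
  ],
)

```text
time_s: 14.88
tcp_pos: [0.5304, -0.1697, 0.1616]
eef_rot: [179.9, -0.1, 42.0]
contact_force: [-1.1, -3.1, 7.5]
gripper_width: 0.0397
gripper_force: 40.0
```

```bash
python3 - <<'E'
from h import *
s=r.get_state(); print(s['moment'],s['eef_rot'],s['contact_force'],s['tcp_pos'],s['joints'])
E
```

```text
[-1.41680385  0.53537191 -0.65170546] [ 1.79858817e+02 -1.38261116e-01  4.19919930e+01] [-1.12607739 -3.08433378  7.46619911] [ 0.53035008 -0.16969399  0.1616018 ] [ 2.42127932e+00  1.08159536e+01 -1.74355664e+01  2.36034810e-02
 -6.15519670e+01  1.29559335e+02]
```

The moment jumped to -0.65 at 42°, which looks like the window's edge stopping on the button. One more small twist to confirm it.

Call:
play_rows(
  rows=[
    {"slide": [0,0,0],"delta_rot": [0,0,-0.2],"fingers": -1},
    {"slide": [0,0,0],"delta_rot": [0,0,0],"fingers": -1},
  ],
)

```text
time_s: 15.12
tcp_pos: [0.5304, -0.1697, 0.1616]
eef_rot: [179.9, -0.1, 42.9]
contact_force: [-2.5, -2.2, 6.7]
gripper_width: 0.0394
gripper_force: 40.0
```

```bash
python3 - <<'E'
from h import *
s=r.get_state(); print(s['moment'],s['eef_rot'],s['contact_force'],s['tcp_pos'])
E
```

```text
[-1.40445402  0.54810555 -0.8016632 ] [ 1.79853733e+02 -1.44372904e-01  4.28814616e+01] [-2.52654424 -2.17376647  6.74441962] [ 0.53036861 -0.16968267  0.16164562]
```

Call:
play_rows(
  rows=[
    {"slide": [0,0,0],"delta_rot": [0,0,0.4],"fingers": -1},
    {"slide": [0,0,0],"delta_rot": [0,0,0.5],"fingers": -1},
    {"slide": [0,0,0],"delta_rot": [0,0,0.5],"fingers": -1},
    {"slide": [0,0,0],"delta_rot": [0,0,0],"fingers": -1},
  ],
)

```text
time_s: 15.62
tcp_pos: [0.5309, -0.1694, 0.1617]
eef_rot: [179.8, -0.2, 36.5]
contact_force: [-0.8, -1.6, 7.0]
gripper_width: 0.0392
gripper_force: 40.0
```

```bash
python3 - <<'E'
from h import *
s=r.get_state(); print(s['moment'],s['eef_rot'],s['contact_force'],s['tcp_pos'])
E
```

```text
[-0.88367575  0.11377793  0.01654303] [179.84467869  -0.19646384  36.50476119] [-0.75099957 -1.63499309  6.97292257] [ 0.53092702 -0.16943995  0.16172647]
```

Call:
play_rows(
  rows=[
    {"slide": [0,0,0],"delta_rot": [0,0,0.5],"fingers": -1},
    {"slide": [0,0,0],"delta_rot": [0,0,0.5],"fingers": -1},
    {"slide": [0,0,0],"delta_rot": [0,0,0.4],"fingers": -1},
    {"slide": [0,0,0],"delta_rot": [0,0,0],"fingers": -1},
  ],
)

```text
time_s: 16.12
tcp_pos: [0.5303, -0.1692, 0.1616]
eef_rot: [179.9, -0.2, 30.1]
contact_force: [-1.5, -0.4, 8.9]
gripper_width: 0.0393
gripper_force: 40.0
```

```bash
python3 - <<'E'
from h import *
s=r.get_state(); print(s['moment'],s['eef_rot'],s['contact_force'],s['tcp_pos'])
E
```

```text
[-0.2229111   0.94430901  0.07812131] [ 1.79919019e+02 -1.69093621e-01  3.00986106e+01] [-1.50193072 -0.4481633   8.85248551] [ 0.53032352 -0.1691935   0.16161218]
```

Call:
play_rows(
  rows=[
    {"slide": [0,0,0],"delta_rot": [0,0,0.4],"fingers": -1},
    {"slide": [0,0,0],"delta_rot": [0,0,0.3],"fingers": -1},
    {"slide": [0,0,0],"delta_rot": [0,0,0],"fingers": -1},
  ],
)

```text
time_s: 16.5
tcp_pos: [0.5303, -0.1693, 0.1616]
eef_rot: [179.9, -0.2, 26.9]
contact_force: [-1.4, -1.8, 7.8]
gripper_width: 0.0395
gripper_force: 40.0
```

```bash
python3 - <<'E'
from h import *
s=r.get_state(); print(s['moment'],s['eef_rot'],s['contact_force'],s['tcp_pos'])
E
```

```text
[-0.32037958  0.95774524  0.204258  ] [ 1.79922102e+02 -1.68527880e-01  2.69022254e+01] [-1.43656301 -1.7842275   7.8039727 ] [ 0.53032627 -0.16927431  0.16161151]
```

Call:
play_rows(
  rows=[
    {"slide": [0,0,0],"delta_rot": [0,0,0.4],"fingers": -1},
    {"slide": [0,0,0],"delta_rot": [0,0,0],"fingers": -1},
  ],
)

```text
time_s: 16.75
tcp_pos: [0.5303, -0.1693, 0.1616]
eef_rot: [179.9, -0.2, 25.1]
contact_force: [-1.2, -0.8, 8.6]
gripper_width: 0.0395
gripper_force: 40.0
```

```bash
python3 - <<'E'
from h import *
s=r.get_state(); print(s['moment'],s['eef_rot'],s['contact_force'],s['tcp_pos'])
E
```

```text
[-0.4460367   0.89382448  0.15966084] [ 1.79924402e+02 -1.66297569e-01  2.50633098e+01] [-1.17690105 -0.78852522  8.55987974] [ 0.5303001  -0.16933493  0.16160275]
```

Call:
play_rows(
  rows=[
    {"slide": [0,0,0],"delta_rot": [0,0,0.4],"fingers": -1},
    {"slide": [0,0,0],"delta_rot": [0,0,0.4],"fingers": -1},
    {"slide": [0,0,0],"delta_rot": [0,0,0],"fingers": -1},
  ],
)

```text
time_s: 17.12
tcp_pos: [0.5304, -0.1694, 0.1616]
eef_rot: [179.9, -0.2, 21.4]
contact_force: [-2.1, -1.2, 7.2]
gripper_width: 0.0398
gripper_force: 40.0
```

```bash
python3 - <<'E'
from h import *
s=r.get_state(); print(s['moment'],s['eef_rot'],s['contact_force'],s['tcp_pos'])
E
```

```text
[-0.68450932  0.85916743  0.16828035] [ 1.79926139e+02 -1.72134921e-01  2.13968738e+01] [-2.11421267 -1.23142956  7.18795205] [ 0.53035627 -0.16943531  0.16159928]
```

Call:
play_rows(
  rows=[
    {"slide": [0,0,0],"delta_rot": [0,0,0.4],"fingers": -1},
    {"slide": [0,0,0],"delta_rot": [0,0,0.4],"fingers": -1},
    {"slide": [0,0,0],"delta_rot": [0,0,0],"fingers": -1},
  ],
)

```text
time_s: 17.5
tcp_pos: [0.5304, -0.1695, 0.1616]
eef_rot: [179.9, -0.2, 17.7]
contact_force: [-1.8, -2.7, 7.3]
gripper_width: 0.0398
gripper_force: 40.0
```

```bash
python3 - <<'E'
from h import *
s=r.get_state(); print(s['moment'],s['eef_rot'],s['contact_force'],s['tcp_pos'])
E
```

```text
[-0.88427774  0.743462    0.17671031] [ 1.79929447e+02 -1.74116489e-01  1.77301101e+01] [-1.79720889 -2.67055239  7.33741973] [ 0.53036752 -0.16951353  0.16158795]
```

Call:
play_rows(
  rows=[
    {"slide": [0,0,0],"delta_rot": [0,0,0.4],"fingers": -1},
    {"slide": [0,0,0],"delta_rot": [0,0,0.4],"fingers": -1},
    {"slide": [0,0,0],"delta_rot": [0,0,0],"fingers": -1},
  ],
)

```text
time_s: 17.88
tcp_pos: [0.5304, -0.1696, 0.1616]
eef_rot: [179.9, -0.2, 14.1]
contact_force: [-2.1, -2.8, 6.3]
gripper_width: 0.0396
gripper_force: 40.0
```

```bash
python3 - <<'E'
from h import *
s=r.get_state(); print(s['moment'],s['eef_rot'],s['contact_force'],s['tcp_pos'])
E
```

```text
[-1.03686368  0.71058292  0.14302532] [ 1.79934656e+02 -1.78501939e-01  1.40633575e+01] [-2.06457739 -2.84213411  6.30023121] [ 0.53040976 -0.16957329  0.16158864]
```

```bash
python3 - <<'E'
from h import *
a,s=snap('scene','s5');b,_=snap('wrist','w5'); 
def c(i,x,y,w=120,h=150): return cv2.resize(i[y:y+h,x:x+w],(400,500),interpolation=cv2.INTER_CUBIC)
cv2.imwrite('pics/z5.png',np.hstack([c(a['image'],200,200),c(b['image'],130,0,360,450)]))
for y in(14,24,36): 
    k=np.array([np.cos(np.radians(y)),np.sin(np.radians(y)),0]); T=np.array([.5297,-.169,.176])
    print(y,[tuple((np.array(proj('s5',T+k*d))-[200,200])*400/120) for d in(.02,.1)],[tuple((np.array(proj('w5',T+k*d))-[130,0])*400/360+[400,0]) for d in(.02,.1)])
E
```

```text
14 [(np.float64(215.27934662528307), np.float64(261.38379582041125)), (np.float64(302.4122651905448), np.float64(339.3710415781406))] [(np.float64(615.501093246494), np.float64(283.3386404622927)), (np.float64(615.8023344169153), np.float64(93.17986457352494))]
24 [(np.float64(219.09459805897768), np.float64(257.8159776982854)), (np.float64(321.25752765582644), np.float64(320.30326009172865))] [(np.float64(607.896278673232), np.float64(283.96401972687516)), (np.float64(572.2357472966027), np.float64(97.27011154276087))]
36 [(np.float64(222.6524796233783), np.float64(252.95557641448377)), (np.float64(338.145682919973), np.float64(294.77502202725725))] [(np.float64(599.1227979039169), np.float64(286.3392794779953)), (np.float64(522.7759727339591), np.float64(112.69895831535243))]
```

View pics/z5.png

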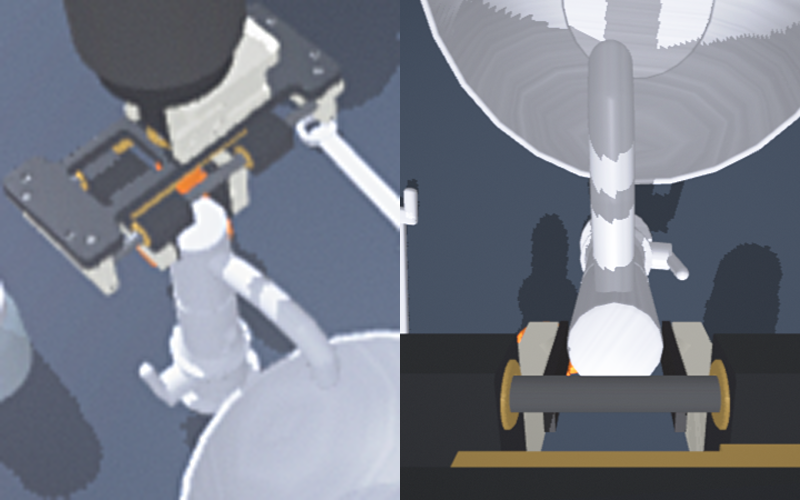

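The wrist picture shows the spout's arm still aligned with the gripper: centreline from x = 613 to 610, about 15° yaw. So there is no slip, and the spout is seated. I'll refine the basin direction and go forward again in finer steps.

```bash
python3 - <<'E'
from h import *
from scipy.optimize import least_squares
P=np.array([atz('w5',(x-400)*.9+130,y*.9,.09)[:2] for x,y in((437,70),(500,140),(560,172),(610,181),(680,173),(740,140),(800,75))])
f=least_squares(lambda c:np.hypot(*(P-c[:2]).T)-.13,[.715,-.148]); print(f.x,f.fun.round(4))
d=f.x-[.5297,-.1693]; print(np.hypot(*d),np.degrees(np.arctan2(d[1],d[0])))
E
```

```text
[ 0.71448503 -0.12597782] [-0.0033 -0.0004  0.0012  0.0014  0.0018 -0.0005 -0.0034]
0.18979546842358483 13.194486712650246
```

Call:
play_rows(
  rows=[
    {"slide": [0,0,0],"delta_rot": [0,0,-0.4],"fingers": -1},
    {"slide": [0,0,0],"delta_rot": [0,0,-0.4],"fingers": -1},
    {"slide": [0,0,0],"delta_rot": [0,0,-0.4],"fingers": -1},
    {"slide": [0,0,0],"delta_rot": [0,0,-0.4],"fingers": -1},
    {"slide": [0,0,0],"delta_rot": [0,0,-0.4],"fingers": -1},
    {"slide": [0,0,0],"delta_rot": [0,0,0],"fingers": -1},
  ],
)

```text
time_s: 18.73
tcp_pos: [0.5305, -0.1697, 0.1616]
eef_rot: [179.9, -0.2, 23.3]
contact_force: [-1.6, -2.2, 6.2]
gripper_width: 0.0396
gripper_force: 40.0
```

```bash
cat > q.py <<'E'
from h import *
s=r.get_state(); print(s['moment'].round(3),s['eef_rot'].round(2),s['contact_force'].round(2),s['tcp_pos'].round(5))
E
python3 q.py
```

```text
[-1.593  0.439 -0.12 ] [ 1.7989e+02 -1.7000e-01  2.3260e+01] [-1.58 -2.22  6.2 ] [ 0.53046 -0.16975  0.16159]
```

Call:
play_rows(
  rows=[
    {"slide": [0,0,0],"delta_rot": [0,0,-0.4],"fingers": -1},
    {"slide": [0,0,0],"delta_rot": [0,0,-0.4],"fingers": -1},
    {"slide": [0,0,0],"delta_rot": [0,0,0],"fingers": -1},
  ],
)

```text
time_s: 19.1
tcp_pos: [0.5304, -0.1697, 0.1616]
eef_rot: [179.9, -0.2, 26.9]
contact_force: [-1.5, -2.9, 5.5]
gripper_width: 0.0395
gripper_force: 40.0
```

```bash
python3 q.py
```

```text
[-1.529  0.456 -0.054] [ 1.7989e+02 -1.6000e-01  2.6920e+01] [-1.5  -2.94  5.53] [ 0.53039 -0.1697   0.16158]
```

Call:
play_rows(
  rows=[
    {"slide": [0,0,0],"delta_rot": [0,0,-0.4],"fingers": -1},
    {"slide": [0,0,0],"delta_rot": [0,0,-0.4],"fingers": -1},
    {"slide": [0,0,0],"delta_rot": [0,0,0],"fingers": -1},
  ],
)

```text
time_s: 19.48
tcp_pos: [0.5303, -0.1696, 0.1615]
eef_rot: [179.9, -0.1, 30.6]
contact_force: [-1.7, -2.5, 6.7]
gripper_width: 0.0396
gripper_force: 40.0
```

```bash
python3 q.py
```

```text
[-1.396  0.742 -0.126] [ 1.7989e+02 -1.5000e-01  3.0580e+01] [-1.72 -2.49  6.74] [ 0.53027 -0.16963  0.16155]
```

Call:
play_rows(
  rows=[
    {"slide": [0,0,0],"delta_rot": [0,0,-0.4],"fingers": -1},
    {"slide": [0,0,0],"delta_rot": [0,0,-0.4],"fingers": -1},
    {"slide": [0,0,0],"delta_rot": [0,0,0],"fingers": -1},
  ],
)

```text
time_s: 19.85
tcp_pos: [0.5302, -0.1696, 0.1616]
eef_rot: [179.9, -0.1, 34.2]
contact_force: [-2.3, -2.4, 6.7]
gripper_width: 0.0399
gripper_force: 40.0
```

```bash
python3 q.py
```

```text
[-1.245  0.72  -0.154] [ 1.7989e+02 -1.4000e-01  3.4250e+01] [-2.31 -2.43  6.71] [ 0.53023 -0.16959  0.16157]
```

Call:
play_rows(
  rows=[
    {"slide": [0,0,0],"delta_rot": [0,0,-0.4],"fingers": -1},
    {"slide": [0,0,0],"delta_rot": [0,0,-0.4],"fingers": -1},
    {"slide": [0,0,0],"delta_rot": [0,0,0],"fingers": -1},
  ],
)

```text
time_s: 20.23
tcp_pos: [0.5303, -0.1697, 0.1616]
eef_rot: [179.9, -0.1, 37.9]
contact_force: [-1.6, -2.8, 7.5]
gripper_width: 0.0394
gripper_force: 40.0
```

```bash
python3 q.py
```

```text
[-1.4    0.658 -0.251] [ 1.7987e+02 -1.4000e-01  3.7900e+01] [-1.57 -2.85  7.45] [ 0.53027 -0.16971  0.16162]
```

Call:
play_rows(
  rows=[
    {"slide": [0,0,0],"delta_rot": [0,0,-0.4],"fingers": -1},
    {"slide": [0,0,0],"delta_rot": [0,0,0],"fingers": -1},
  ],
)

```text
time_s: 20.48
tcp_pos: [0.5303, -0.1697, 0.1616]
eef_rot: [179.9, -0.1, 39.7]
contact_force: [-1.7, -3.3, 7.0]
gripper_width: 0.0397
gripper_force: 40.0
```

```bash
python3 q.py
```

```text
[-1.492  0.53  -0.333] [ 1.7986e+02 -1.3000e-01  3.9730e+01] [-1.7  -3.27  7.01] [ 0.53031 -0.16971  0.16161]
```

Call:
play_rows(
  rows=[
    {"slide": [0,0,0],"delta_rot": [0,0,-0.4],"fingers": -1},
    {"slide": [0,0,0],"delta_rot": [0,0,0],"fingers": -1},
  ],
)

```text
time_s: 20.72
tcp_pos: [0.5303, -0.1697, 0.1616]
eef_rot: [179.9, -0.1, 41.5]
contact_force: [-1.8, -3.3, 7.4]
gripper_width: 0.0395
gripper_force: 40.0
```

```bash
python3 q.py
```

```text
[-1.535  0.515 -0.561] [ 1.7986e+02 -1.4000e-01  4.1540e+01] [-1.84 -3.31  7.36] [ 0.53035 -0.1697   0.16161]
```

Call:
play_rows(
  rows=[
    {"slide": [0,0,0],"delta_rot": [0,0,-0.4],"fingers": -1},
    {"slide": [0,0,0],"delta_rot": [0,0,0],"fingers": -1},
  ],
)

```text
time_s: 20.98
tcp_pos: [0.5304, -0.1697, 0.1616]
eef_rot: [179.9, -0.1, 43.3]
contact_force: [-2.2, -2.2, 7.4]
gripper_width: 0.0396
gripper_force: 40.0
```

```bash
python3 q.py
```

```text
[-1.391  0.565 -0.856] [ 1.7985e+02 -1.5000e-01  4.3350e+01] [-2.25 -2.16  7.39] [ 0.5304  -0.16968  0.16164]
```

The stop near 39° is reproducible. Now I look for the opposite stop by reversing past 14°.

Call:
play_rows(
  rows=[
    {"slide": [0,0,0],"delta_rot": [0,0,0.8],"fingers": -1},
    {"slide": [0,0,0],"delta_rot": [0,0,0.8],"fingers": -1},
    {"slide": [0,0,0],"delta_rot": [0,0,0.8],"fingers": -1},
    {"slide": [0,0,0],"delta_rot": [0,0,0.8],"fingers": -1},
    {"slide": [0,0,0],"delta_rot": [0,0,0.8],"fingers": -1},
    {"slide": [0,0,0],"delta_rot": [0,0,0.8],"fingers": -1},
    {"slide": [0,0,0],"delta_rot": [0,0,0.8],"fingers": -1},
    {"slide": [0,0,0],"delta_rot": [0,0,0],"fingers": -1},
  ],
)

```text
time_s: 21.98
tcp_pos: [0.5304, -0.1695, 0.1616]
eef_rot: [179.9, -0.2, 17.7]
contact_force: [-1.8, -1.7, 7.3]
gripper_width: 0.0396
gripper_force: 40.0
```

```bash
python3 q.py
```

```text
[-0.794  0.78   0.167] [179.93  -0.18  17.7 ] [-1.79 -1.71  7.28] [ 0.53037 -0.16951  0.16161]
```

Call:
play_rows(
  rows=[
    {"slide": [0,0,0],"delta_rot": [0,0,0.4],"fingers": -1},
    {"slide": [0,0,0],"delta_rot": [0,0,0.4],"fingers": -1},
    {"slide": [0,0,0],"delta_rot": [0,0,0],"fingers": -1},
  ],
)

```text
time_s: 22.35
tcp_pos: [0.5304, -0.1696, 0.1616]
eef_rot: [179.9, -0.2, 14.1]
contact_force: [-2.1, -2.3, 7.6]
gripper_width: 0.0399
gripper_force: 40.0
```

```bash
python3 q.py
```

```text
[-1.003  0.706  0.156] [179.94  -0.18  14.06] [-2.13 -2.35  7.62] [ 0.5304  -0.16958  0.16159]
```

Call:
play_rows(
  rows=[
    {"slide": [0,0,0],"delta_rot": [0,0,0.4],"fingers": -1},
    {"slide": [0,0,0],"delta_rot": [0,0,0.4],"fingers": -1},
    {"slide": [0,0,0],"delta_rot": [0,0,0],"fingers": -1},
  ],
)

```text
time_s: 22.72
tcp_pos: [0.5303, -0.1696, 0.1616]
eef_rot: [179.9, -0.2, 10.4]
contact_force: [-2.2, -2.6, 6.8]
gripper_width: 0.0397
gripper_force: 40.0
```

```bash
python3 q.py
```

```text
[-1.12   0.745  0.427] [ 1.7994e+02 -1.7000e-01  1.0420e+01] [-2.18 -2.59  6.79] [ 0.53034 -0.16963  0.16161]
```

Call:
play_rows(
  rows=[
    {"slide": [0,0,0],"delta_rot": [0,0,0.4],"fingers": -1},
    {"slide": [0,0,0],"delta_rot": [0,0,0],"fingers": -1},
  ],
)

```text
time_s: 22.98
tcp_pos: [0.5304, -0.1697, 0.1616]
eef_rot: [179.9, -0.2, 8.6]
contact_force: [-1.8, -2.8, 6.7]
gripper_width: 0.0394
gripper_force: 40.0
```

```bash
python3 q.py
```

```text
[-1.1    0.678  0.625] [179.94  -0.18   8.61] [-1.79 -2.79  6.72] [ 0.53036 -0.16967  0.16161]
```

Both stops are now confirmed, at about 11° and 39°, so the button is captured in the window. I centre at about 25°, release and retreat straight up.

Call:
play_rows(
  rows=[
    {"slide": [0,0,0],"delta_rot": [0,0,-0.9],"fingers": -1},
    {"slide": [0,0,0],"delta_rot": [0,0,-0.9],"fingers": -1},
    {"slide": [0,0,0],"delta_rot": [0,0,-0.9],"fingers": -1},
    {"slide": [0,0,0],"delta_rot": [0,0,-0.9],"fingers": -1},
    {"slide": [0,0,0],"delta_rot": [0,0,0],"fingers": -1},
    {"slide": [0,0,0],"delta_rot": [0,0,0],"fingers": 1},
    {"slide": [0,0,0],"delta_rot": [0,0,0],"fingers": 1},
    {"slide": [0,0,0],"delta_rot": [0,0,0],"fingers": 1},
  ],
)

```text
time_s: 23.98
tcp_pos: [0.5291, -0.1691, 0.16]
eef_rot: [-180.0, -0.0, 25.1]
contact_force: [0.5, -0.2, -0.1]
gripper_width: 0.0639
gripper_force: 0.0
```

Call:
play_rows(
  rows=[
    {"slide": [0,0,0],"delta_rot": [0,0,0],"fingers": 1},
    {"slide": [0,0,0],"delta_rot": [0,0,0],"fingers": 1},
    {"slide": [0,0,-0.05],"delta_rot": [0,0,0],"fingers": 1},
    {"slide": [0,0,-0.15],"delta_rot": [0,0,0],"fingers": 1},
    {"slide": [0,0,-0.25],"delta_rot": [0,0,0],"fingers": 1},
    {"slide": [0,0,-0.3],"delta_rot": [0,0,0],"fingers": 1},
    {"slide": [0,0,-0.2],"delta_rot": [0,0,0],"fingers": 1},
    {"slide": [0,0,0],"delta_rot": [0,0,0],"fingers": 1},
  ],
)

```text
time_s: 24.98
tcp_pos: [0.5302, -0.1698, 0.3062]
eef_rot: [179.8, -0.3, 25.1]
contact_force: [-0.4, 0.0, -0.2]
gripper_width: 0.088
gripper_force: 0.0
```

```bash
python3 - <<'E'
from h import *
a,s=snap('scene','s6');b,_=snap('side','d6'); print(s['contact_force'],s['gripper_width'],s['tcp_pos'])
def c(i,x,y,w=120,h=150): return cv2.resize(i[y:y+h,x:x+w],(400,500),interpolation=cv2.INTER_CUBIC)
cv2.imwrite('pics/z6.png',np.hstack([c(a['image'],210,210),c(b['image'],325,190)]))
E
```

```text
[-0.35609792  0.03763213 -0.16949928] 0.08796037487817061 [ 0.53022821 -0.16980863  0.30623932]
```

View pics/z6.png

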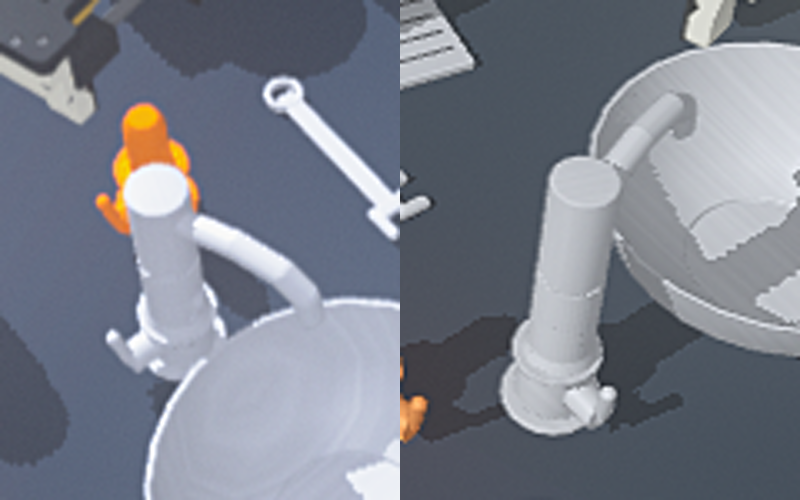

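The spout stands upright on the chrome tap's shoulder with its arm over the basin. The gripper is open and well clear, and nothing else has moved. Handing in.

```bash
python3 -c "
from plant import r
print(r.close_job())"
```

```text
the job is handed in; nothing more can be done
None
```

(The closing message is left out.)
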